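# Peel the top pressed cover off an oily stack and hold it to the fixed torch

## Task

Peel the top pressed cover off the oily nested stack: grip its corner lug and raise that corner some 30 mm while the opposite corner still sits on the stack, so that this cover alone comes away and the next stays seated. Then carry it to the fixed torch and hold it level, raised side up, the wire pointing into the middle of its round weld hole from about 15 mm above; do not touch the torch or disturb the other things on the bench. Finish while holding it there in the gripper: do not put it down or let go.

Things in the scene. Friction and masses are not known exactly. Their poses are not given: they have to be found in the camera images.
- cover_mid (a point): Top cover: pressed steel lid, 0.4 kg, open below, 150 mm along x, 120 along y, upright skirt 20 mm deep, panel on top raised 6 mm more (143 x 113). This point: its centre, 10 mm above the skirt's lower edge; z up. It sits on the next cover with 1.5 mm sideways play, its skirt reaching 6 mm down round that one's raised panel.
- cover_lug (a point): Grip point, mid-height of the top cover's corner lug; (-84.2,-69.2,0) mm from cover_mid in the cover's axes, which it shares. The lug points out along (-1,-1): 36 mm wide between upright parallel sides 20 mm high, round end 15 mm further out, skirt corner 13 mm further in. Fingers go down on both sides; the next cover's lug begins 10 mm below this point: do not pinch it too.
- cover_hole (a point): Centre of the round weld hole, 16 mm across with a small raised rim, at the upper face of the top cover's raised panel: (45,32,16) mm from cover_mid, near the corner opposite the lug. (The lug bears only a 9 mm bolt hole.)
- cover_far (a point): Lower skirt edge at the corner opposite the lug: (75,60,-10) mm from cover_mid. The cover tips about this corner as the lug rises. The oil film holds it with some 15 to 20 N against a level pull; tipped about this corner it takes under 10 N at the lug and the film has let go all round once the lug is some 25 mm up.
- second_mid (a point): Next cover down, same shape and axes, loose, to stay seated. This point: its centre, 10 mm above its lower edge; cover_mid starts 20 mm straight above. It is stuck about as firmly to the three fixed covers below it, on a fixed wooden board (200 x 182 mm, 20 mm high). The stack is 120 mm high plus the raised panel.
- wire_end (a point): Lower end of the fixed torch's wire, 240 mm above the bench, pointing straight down; axes of the torch stand. The wire (2.4 mm thick) sticks 11 mm out of its contact tip, 16 mm out of a copper nozzle 17 mm across at the mouth, 23 mm above. Above that a 27 mm straight barrel, and 190 mm above the wire end a cross arm running to the column in the stand's +y direction.
- torch: The fixed torch stand, not to be touched: base plate 130 mm square, column 45 mm square and 510 mm high. Origin on the bench under the column; wire end at (0,-240,240) mm.
- paste_jar: Bystander: closed jar, 64 mm across, 55 mm high; origin under its centre.
- chipping_hammer: Bystander: chipping hammer lying flat, about 230 mm long along its x with a 170 mm cross head at +x, 28 mm high; origin on the bench under mid-length.
- wire_brush: Bystander: wire brush lying bristles down, 260 mm long, 33 mm high, handle to its -x; origin on the bench under the middle of the bristle block.
There are look-alikes about, which are no part of the job. What is shaped like the part that bears cover_mid but blue or turquoise is not meant.

How it is judged (in metres and radians):
On the way:
1. the lug corner of the top cover is raised at least 20 mm while its opposite corner still sits on the next cover (z of cover_lug in the frame of second_mid above 0.04 m and z of cover_far in the frame of second_mid below 0.016 m and contact force between the fingers and cover above 0.5 N), for 0.1 s.
At the end, for the whole second after the job is handed in: The top cover is held still in the gripper, within 0.12 rad of level, raised side up; the wire end is within 8 mm of the weld hole's axis and 5 to 27 mm above it; nothing touches the torch; nothing else carries the cover; the next cover is within 10 mm of its start (horizontal distance between cover_hole and wire_end below 0.008 m and z of cover_hole in the frame of wire_end between -0.027 and -0.005 m and angle between cover_mid's own z axis and vertical below 0.12 rad and contact force between the fingers and cover above 1 N and contact force between torch and anything else below 0.2 N and linear speed of cover below 0.02 m/s and distance between second_mid and cover_mid above 0.05 m and distance of second_mid from where it was at the start of the episode below 0.01 m); the arm keeps its last pose, push and grip.
It fails at once if the next cover is pulled out of the stack with the top one (distance of second_mid from where it was at the start of the episode above 0.015 m).
It fails at once if the torch is struck (contact force between torch and anything else above 3 N).
It fails at once if the jar is disturbed (distance of paste_jar from where it was at the start of the episode above 0.03 m).
It fails at once if the hammer is disturbed (distance of chipping_hammer from where it was at the start of the episode above 0.03 m).
It fails at once if the brush is disturbed (distance of wire_brush from where it was at the start of the episode above 0.03 m).
It also fails if it takes over 38 s, if anything falls off the work surface, if the arm or the gripper's body presses on something with over 40 N, if the wrist force passes 120 N, or if a joint passes its speed limit or range.

## Robot

A 6-joint arm with a two-finger parallel gripper is mounted at the origin on the work surface. World frame = base frame: x ahead of the robot, y to its left, z up, the work surface at z = 0. Lengths are in mm, angles in degrees, forces in N, time in s.
With the tool pointing down it reaches from about 375 to 925 mm from the base axis. Payload 5.7 kg.
Tool frame: the origin (TCP) lies at the centre of the arm's flange, where the gripper is bolted on; the fingertips stand 173 mm ahead of it and the grasp point (between the pads) lies 155 mm ahead of it (env.tip_extent is the distance from the TCP to the fingertips, in mm); y points along the fingers, x is the direction in which the jaws open and shut, and the axes are right-handed (so a half turn about y gives the same grasp; the last joint's range is limited). The gripper opens to 85 mm and grips with 20 to 120 N. Pads are 22 mm wide; open, the fingers measure 114 mm over their backs; the gripper's body (76 mm by 85 mm) begins 54 mm behind the grasp point. The pads swing forward as they close: fully open they stand 13 mm farther back than shut.
Start: joints at [-81.022, 20.558, 86.54, -0, 72.909, -6.595], TCP at [161.068, -577.964, 404.667] pointing down, gripper open.
Joint ranges: [-170.27, 170.27], [-57.76, 135], [12.27, 136.19], [-55.21, 235.2], [11.17, 155.16], [-170.74, 170.74]. Speed limits (degrees/s): [136.94, 136.94, 180, 180, 180, 180].

## Interface

Orientations are given as [roll, pitch, yaw] about the fixed x, y, z axes, in that order (R = Rz(yaw) Ry(pitch) Rx(roll)).
In Python, from plant import env, claw, solve_ik, telemetry, capture, ticket, finder gives the robot as it stands. Calls block until the motion is done:
- env.movep(position, orientation): joint-space move of the TCP to a pose.
- env.servo_line(position, rot=None, vel=150): straight line of the TCP; rot=None keeps the orientation; vel is the mean speed in mm/s.
- env.move_joints(angles): joint-space move.
- claw.grip(opening, effort=None): opening from 0.0 (shut) to 1.0 (fully open); effort is the grip in N (None keeps the last); returns when the fingers have stopped.
- env.wait(seconds).
- solve_ik(position, orientation): joint angles nearest the present ones, or None.
- telemetry.get_state(): the state.
- capture(name): name is "scene" or "top" or "wrist"; returns a dict with "img" (480x640x3 uint8, red, green, blue), "camera_matrix" (3x3 intrinsics, pixels), "cam_to_world" (4x4, takes a point from camera to world coordinates). Camera axes: x right, y down, z forward; pixel columns grow to the right and rows downward; lengths in mm; the calibration is good to about 2 mm. A picture is of the moment at which its call begins. There is no depth.
A pose or a line that the arm cannot do raises env.IKError and nothing moves.
- ticket.sign_off(): hands the job in, once; it reports no verdict.
Trained networks look in a picture, given as the dict that the camera call returned (one of the last four; its "shot" number tells which), for a name from the list of things; names that differ only in an ending like _2 or _b are one class to them, and where a whole thing is asked for, a point or a joint stands for the part that bears it (a point fixed in the world has none). Each returns a list of dicts, best first, with "conf" (0 to 1); they miss things now and then, are a little off and sometimes report something else, mostly with a low value. They report only what shows in the picture. A call takes as long as a camera call. They do not tell look-alikes from the thing itself.
- finder.boxes_of(label, picture): "bbox" ([left, top, width, height] in pixels, round what is visible of it).
The state is a dict: "t": time; "qpos": joint angles; "joint_vel": joint speeds; "joint_torque": joint torques, N m; "eef_pos": TCP position; "eef_rot": TCP orientation; "contact_force": force on the tool from outside, world axes, zero at the start; "torque": the same for the moment, N m; "width": opening from 0.0 (shut) to 1.0 (fully open).
Only numpy, scipy, OpenCV 4.12 (cv2) and the standard library are available. Lean on these libraries where they do the work, as an engineer would, in place of code of your own. Each camera call takes 0.05 s, during which the arm holds its last target.

## Working session

There is one attempt and no reset: what is moved stays moved. The work goes in short steps, each a Python script; the robot and the scene stay as the last script left them, time stands still between calls to the robot, and variables do not carry over. Pictures are saved under pics/ and viewed, and the job is handed in when it is done.

```bash
ls; mkdir -p pics; cat > h.py <<'E'
import numpy as np, cv2
from plant import env, claw, solve_ik, telemetry, capture, ticket, finder
def save(p,name): cv2.imwrite('pics/'+name+'.png', cv2.cvtColor(p['img'],cv2.COLOR_RGB2BGR))
def proj(p,X):
    T=np.linalg.inv(p['cam_to_world']); c=T[:3,:3]@np.asarray(X,float)+T[:3,3]; u=p['camera_matrix']@c; return u[:2]/u[2]
def ray(p,uv):
    d=np.linalg.inv(p['camera_matrix'])@np.array([uv[0],uv[1],1.]); d=p['cam_to_world'][:3,:3]@d; return p['cam_to_world'][:3,3],d/np.linalg.norm(d)
def atz(p,uv,z):
    o,d=ray(p,uv); return o+d*(z-o[2])/d[2]
def tri(obs):
    A=np.zeros((3,3));b=np.zeros(3)
    for p,uv in obs:
        o,d=ray(p,uv); M=np.eye(3)-np.outer(d,d); A+=M;b+=M@o
    return np.linalg.solve(A,b)
E
python3 - <<'E'
from h import *
for n in ["scene","top","wrist"]:
    p=capture(n); save(p,n+'0'); print(n,p['cam_to_world'].round(3).tolist(),p['camera_matrix'].round(1).tolist())
    for l in ["cover_mid","cover_lug","cover_hole","cover_far","second_mid","wire_end","torch","paste_jar","chipping_hammer","wire_brush"]:
        print(l,[(b['conf'],np.round(b['bbox']).tolist()) for b in finder.boxes_of(l,p)][:4])
print(telemetry.get_state())
E
```

```text
pics
scene [[0.164, 0.723, -0.671, 1355.764], [0.986, -0.121, 0.11, -197.706], [-0.002, -0.68, -0.733, 1061.389], [0.0, 0.0, 0.0, 1.0]] [[494.3, 0.0, 323.7], [0.0, 494.3, 247.7], [0.0, 0.0, 1.0]]
cover_mid [(0.93, [162.0, 256.0, 76.0, 46.0]), (0.8, [256.0, 238.0, 83.0, 56.0]), (0.61, [88.0, 309.0, 77.0, 77.0]), (0.6, [176.0, 350.0, 79.0, 69.0])]
cover_lug [(0.9, [90.0, 309.0, 71.0, 76.0]), (0.82, [162.0, 258.0, 72.0, 44.0]), (0.79, [256.0, 237.0, 88.0, 60.0]), (0.74, [211.0, 198.0, 55.0, 40.0])]
cover_hole [(0.86, [254.0, 237.0, 83.0, 57.0]), (0.78, [87.0, 310.0, 78.0, 75.0]), (0.75, [214.0, 196.0, 51.0, 44.0]), (0.74, [175.0, 351.0, 85.0, 67.0])]
cover_far [(0.94, [258.0, 235.0, 82.0, 61.0]), (0.67, [176.0, 352.0, 82.0, 65.0]), (0.66, [92.0, 306.0, 71.0, 78.0]), (0.6, [156.0, 254.0, 82.0, 47.0])]
second_mid [(0.74, [256.0, 263.0, 86.0, 38.0])]
wire_end [(0.7, [446.0, 73.0, 159.0, 218.0])]
torch [(0.82, [448.0, 73.0, 159.0, 218.0])]
paste_jar [(0.97, [390.0, 315.0, 23.0, 33.0]), (0.26, [257.0, 236.0, 83.0, 61.0])]
chipping_hammer [(0.8, [365.0, 198.0, 51.0, 56.0])]
wire_brush [(0.84,
[... 1545 characters left out ...]

chipping_hammer []
wire_brush []
{'t': 1.65, 'qpos': array([-8.10236503e+01,  2.05563760e+01,  8.65408950e+01, -2.34658442e-03,
        7.29096710e+01, -6.59302055e+00]), 'joint_vel': array([-0.04211356, -0.0382694 , -0.06811824,  0.05714908, -0.09734019,
        0.02197801]), 'joint_torque': array([-6.97488886e-04, -5.27577960e+01, -2.79045635e+01, -2.41074258e-04,
        1.60442833e-03, -1.06566873e-05]), 'eef_pos': array([ 161.04078543, -577.95402867,  404.67183081]), 'eef_rot': array([-9.00014310e+01,  7.15351786e-03, -7.44299401e+01]), 'contact_force': array([-0.02856513,  0.53242345,  0.13764714]), 'torque': array([ 0.05363421, -0.00972733,  0.02534437]), 'width': 1.0000899002834729}
```

View pics/scene0.png

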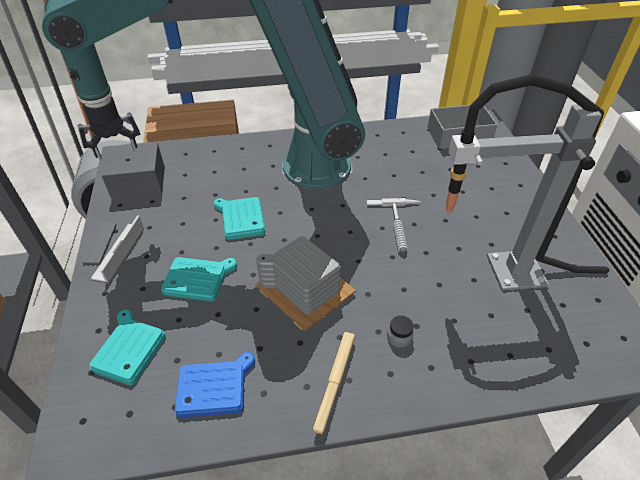

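View pics/top0.png

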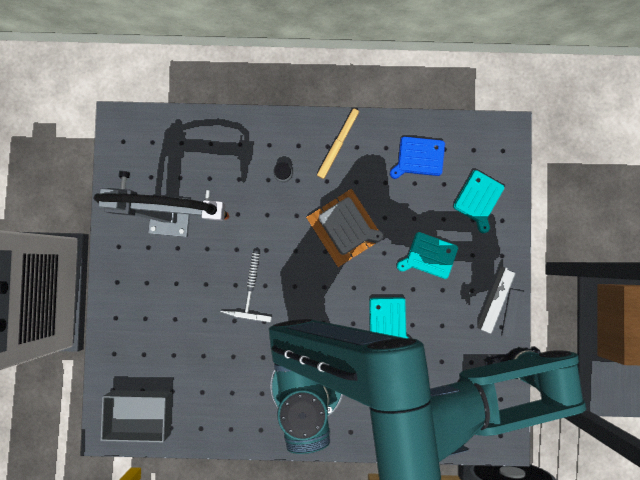

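```bash
python3 - <<'E'
import cv2
a=cv2.imread('pics/scene0.png')[180:320,150:360]; cv2.imwrite('pics/c1.png',cv2.resize(a,None,fx=3.8,fy=3.8,interpolation=3))
a=cv2.imread('pics/top0.png')[150:290,210:470]; cv2.imwrite('pics/c2.png',cv2.resize(a,None,fx=3,fy=3,interpolation=3))
E
```

```text
(no output)
```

View pics/c1.png

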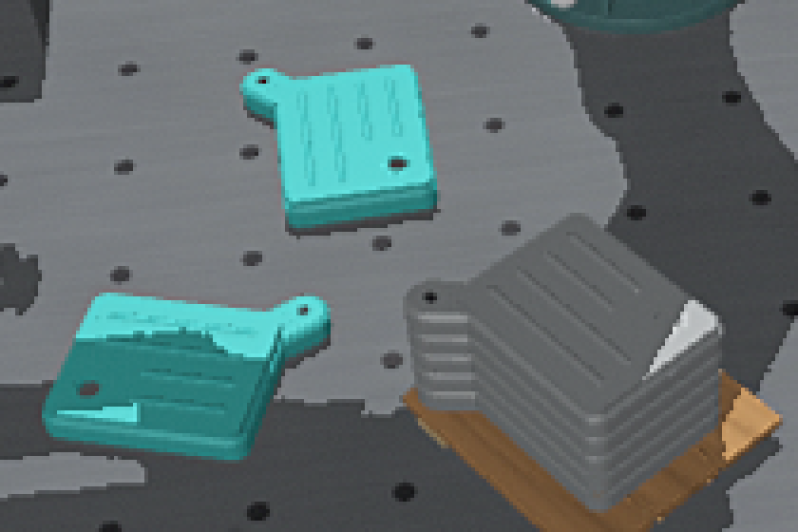

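View pics/c2.png

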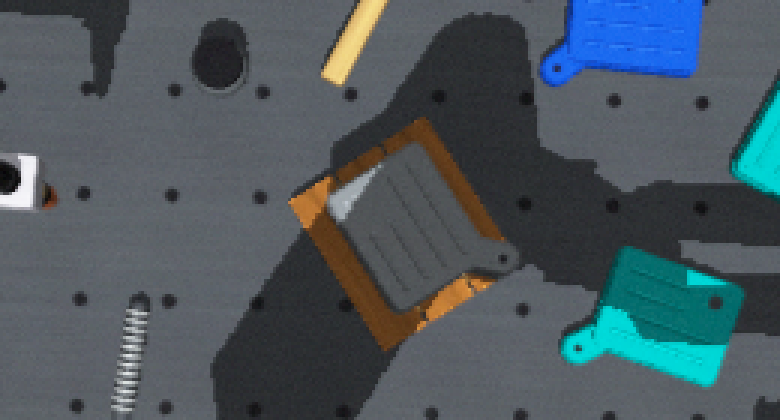

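```bash
python3 - <<'E'
from h import *
print(env.tip_extent, [a for a in dir(env) if a[0]!='_'])
s=capture("scene");t=capture("top")
c1=lambda x,y:(150+x/3.8,180+y/3.8); c2=lambda x,y:(210+x/3,150+y/3)
P=tri([(s,c1(430,297)),(t,c2(502,258))]);print('lugbolt',P,proj(s,P)-c1(430,297))
# torch wire: crops
def crop(p,x,y,w,h,f,n): cv2.imwrite('pics/'+n+'.png',cv2.resize(cv2.cvtColor(p['img'],4)[y:y+h,x:x+w],None,fx=f,fy=f,interpolation=3))
crop(s,410,90,130,150,4,'c3'); crop(t,180,160,110,90,6,'c4')
E
```

```text
173.4 ['IKError', 'move_joints', 'movep', 'servo_line', 'tip_extent', 'wait']
lugbolt [ 500.05254927 -215.8453875   115.02683361] [-5.00024451e-01  3.39810919e-05]
```

View pics/c3.png

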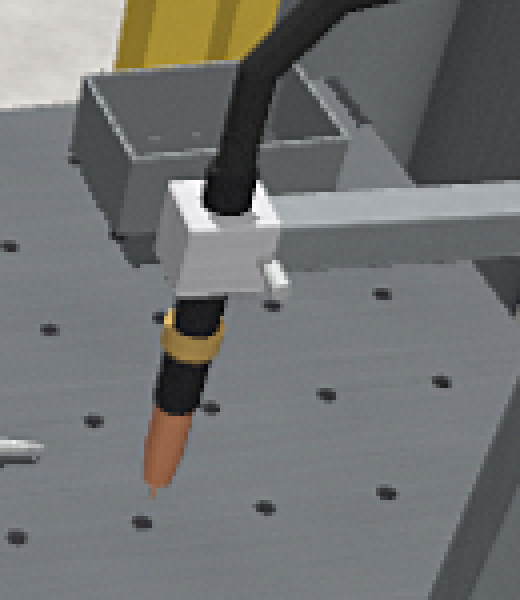

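View pics/c4.png

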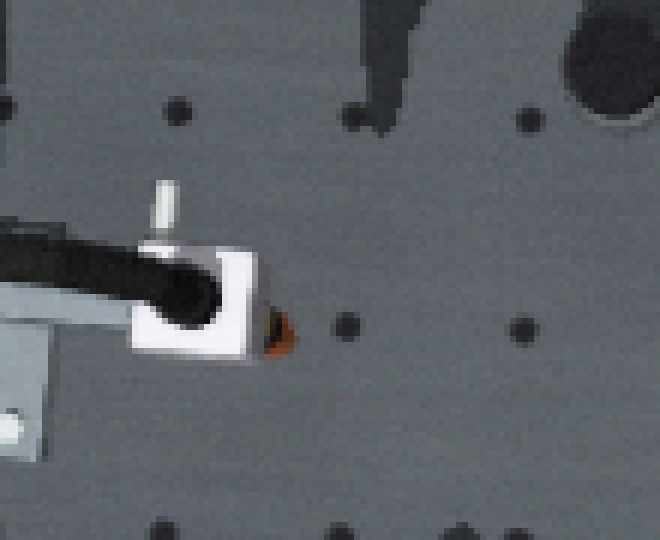

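```bash
python3 - <<'E'
from h import *
s=capture("scene");print('wire',atz(s,(448.2,213.8),240))
for yaw in (-18,162):
    for P in ([500,-216,420],[500,-216,275],[430,70,364]): 
        q=solve_ik(P,[-90,0,yaw]); print(yaw,P,None if q is None else np.round(q,1))
env.movep([500,-216,420],[-90,0,-18])
p=capture("wrist");save(p,'w1');print(telemetry.get_state()['t'],telemetry.get_state()['eef_pos'],p['cam_to_world'].round(2).tolist())
E
```

```text
wire [543.76386667 240.85567444 240.        ]
-18 [500, -216, 420] [-30.6  15.2  92.2   0.   72.6 -12.6]
-18 [500, -216, 275] [-30.6  24.8 101.4   0.   53.8 -12.6]
-18 [430, 70, 364] [1.000e-01 9.700e+00 1.088e+02 0.000e+00 6.150e+01 1.810e+01]
162 [500, -216, 420] [-30.6  15.2  92.2  -0.   72.6 167.4]
162 [500, -216, 275] [-30.6  24.8 101.4  -0.   53.8 167.4]
162 [430, 70, 364] [ 1.000e-01  9.700e+00  1.088e+02 -0.000e+00  6.150e+01 -1.619e+02]
3.65 [ 499.77166979 -216.94909582  419.97105102] [[0.95, -0.29, -0.1, 526.16], [-0.31, -0.9, -0.31, -136.57], [0.0, 0.33, -0.95, 388.35], [0.0, 0.0, 0.0, 1.0]]
```

View pics/w1.png

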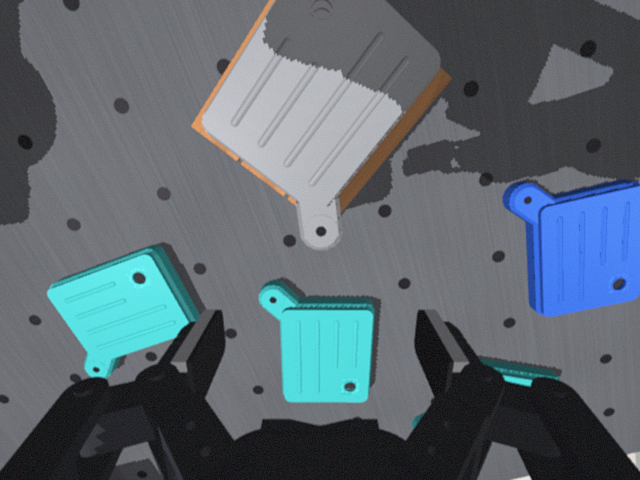

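```bash
python3 - <<'E'
from h import *
p1=capture("wrist")
env.servo_line([520,-150,420],vel=200)
p2=capture("wrist");save(p2,'w2')
import pickle;pickle.dump((p1,p2),open('p12.pkl','wb'))
B=atz(p1,(320,231),120);H=atz(p1,(321,8),126);print(B,H,np.linalg.norm((B-H)[:2]),proj(p2,B),proj(p2,H))
print([(b['conf'],b['bbox']) for b in finder.boxes_of('cover_hole',p2)][:4],[(b['conf'],b['bbox']) for b in finder.boxes_of('cover_lug',p2)][:4])
E
```

```text
[ 501.32460318 -215.14372972  120.        ] [550.52085804 -65.98109471 126.        ] 157.06611084683072 [321.37637931 304.88143287] [323.12241947 119.70677115]
[(0.96, [494.1, 238.5, 132.8, 121.4]), (0.95, [62.1, 295.6, 120.7, 88.3]), (0.82, [215.0, 62.7, 219.2, 260.5]), (0.65, [264.3, 326.1, 109.1, 101.5])] [(0.88, [214.8, 59.6, 215.6, 262.2]), (0.84, [63.6, 293.4, 122.2, 90.4]), (0.8, [263.3, 326.1, 109.0, 97.6]), (0.79, [479.9, 443.8, 47.0, 36.2])]
```

View pics/w2.png

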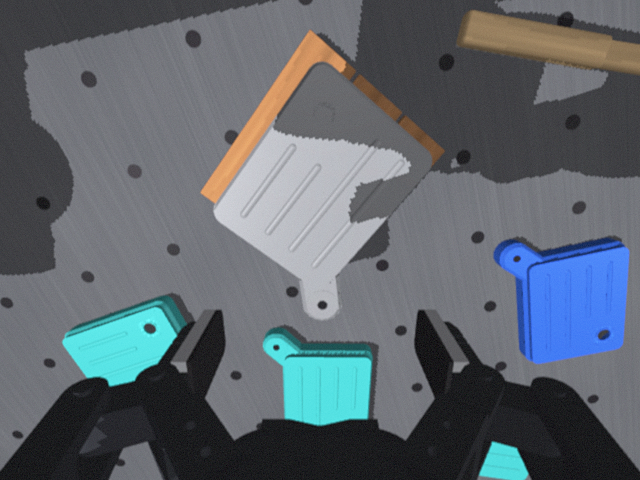

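```bash
python3 - <<'E'
import pickle,cv2
p1,p2=pickle.load(open('p12.pkl','rb'))
a=cv2.resize(cv2.cvtColor(p1['img'],4)[0:50,280:380],None,fx=4,fy=4,interpolation=3)
b=cv2.resize(cv2.cvtColor(p2['img'],4)[80:150,280:380],None,fx=4,fy=4,interpolation=3)
c=cv2.resize(cv2.cvtColor(p2['img'],4)[260:330,280:380],None,fx=4,fy=4,interpolation=3)
im=cv2.vconcat([a,b,c][:2]+[c][:0]); im=cv2.hconcat([cv2.convertScaleAbs(im,alpha=1.8),cv2.resize(c,(400,480))]); cv2.imwrite('pics/c5.png',im)
E
```

```text
(no output)
```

View pics/c5.png

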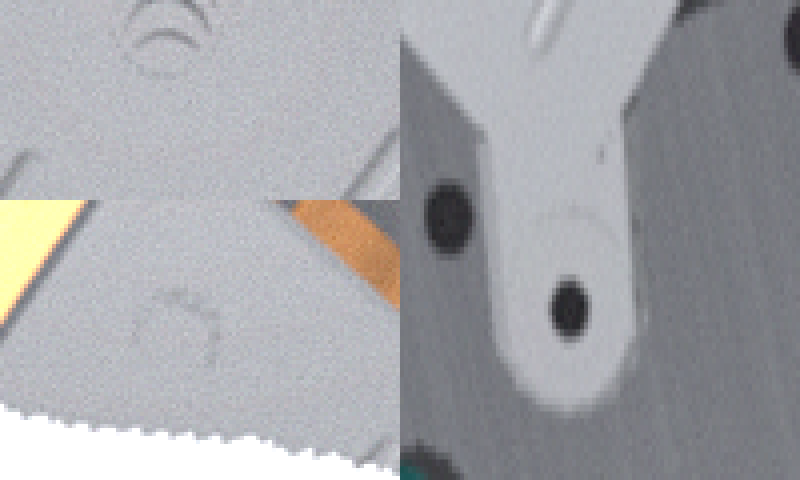

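```bash
python3 - <<'E'
from h import *
import pickle
from scipy.optimize import least_squares
p1,p2=pickle.load(open('p12.pkl','rb'))
cc=lambda x,y:(280+x/4,260+y/6.857)
H=atz(p2,(324,112.5),126);B=atz(p2,(322,305),120);B1=atz(p1,(320,231),120)
print('H',H,'B',B,B1,np.linalg.norm((B-H)[:2]))
print('tri B',tri([(p1,(320.2,231)),(p2,cc(570-400,308))]),'tri H',tri([(p1,(321.5,9)),(p2,(324,112.5))]))
# sides
L=[atz(p2,cc(83,150),120),atz(p2,cc(96,320),120)];R=[atz(p2,cc(224,130),120),atz(p2,cc(235,310),120)];T=atz(p2,cc(168,412),120)
for S in (L,R): d=S[1]-S[0];print('side dir',np.degrees(np.arctan2(d[1],d[0])))
print('tip',T,np.linalg.norm((T-B)[:2]),'L',L,'R',R)
d=(B-H)[:2];print('H->B ang',np.degrees(np.arctan2(d[1],d[0])))
E
```

```text
H [552.63005215 -61.47757032 126.        ] B [ 501.82400582 -215.43279537  120.        ] [ 501.32460318 -215.14372972  120.        ] 162.12176185110138
tri B [ 501.91501959 -215.2346118   120.26196707] tri H [552.9647983  -60.71466775 103.64264198]
side dir -102.16012587328335
side dir -101.54815245910642
tip [ 497.03908528 -230.36736405  120.        ] 15.682372466491275 L [array([ 491.03331594, -187.7098663 ,  120.        ]), array([ 485.79118851, -212.03762093,  120.        ])] R [array([ 521.42815723, -194.57604855,  120.        ]), array([ 516.17152675, -220.3025243 ,  120.        ])]
H->B ang -108.26316583322385
```

```bash
cat >> h.py <<'E'
from scipy.spatial.transform import Rotation as Ro
DEL=-101.5; YAW=DEL+90; TH=DEL+135
B=np.array([501.7,-215.3,110.])
d=np.array([np.cos(np.radians(DEL)),np.sin(np.radians(DEL)),0])
Rz=Ro.from_euler('z',TH,degrees=True)
C=B-Rz.apply([-84.2,-69.2,0]); F=C+Rz.apply([75,60,-10]); Hole=C+Rz.apply([45,32,16])
u=np.array([d[1],-d[0],0])
R0=Ro.from_euler('xyz',[-90,0,YAW],degrees=True)
G=B-4*d   # grip location
def st(*k):
    s=telemetry.get_state(); print('t',round(s['t'],2),'pos',s['eef_pos'].round(1),'rot',np.round(s['eef_rot'],2),'f',s['contact_force'].round(1),'tq',s['torque'].round(2),'w',round(s['width'],3))
E
python3 - <<'E'
from h import *
print(C,F,Hole)
st()
env.movep([G[0],G[1],330],[-90,0,YAW]); st()
env.servo_line([G[0],G[1],276],vel=60); env.wait(0.3); st()
p=capture('wrist');save(p,'w3')
E
```

```text
[ 533.71914683 -111.12200695  110.        ] [563.14436437 -19.69358373 100.        ] [553.5820253 -59.6004963 126.       ]
t 4.34 pos [ 519.8 -150.9  420. ] rot [-90.03  -0.   -18.06] f [-0.3 -0.3  0.7] tq [-0.01  0.02 -0.04] w 1.003
t 4.86 pos [ 502.5 -211.9  330.2] rot [-8.995e+01  3.000e-02 -1.167e+01] f [0.6 0.2 0.2] tq [ 0.01 -0.02  0.  ] w 0.997
t 6.21 pos [ 502.6 -211.4  276.3] rot [-9.001e+01 -3.000e-02 -1.150e+01] f [ 0.5 -0.9  0.9] tq [-0.08  0.   -0.01] w 0.999
```

View pics/w3.png

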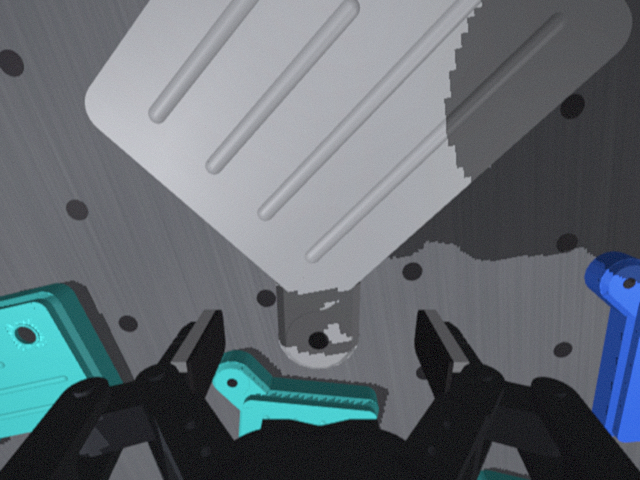

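```bash
python3 - <<'E'
from h import *
claw.grip(0.5,effort=30); st()
p=capture('wrist');save(p,'w4')
a=cv2.cvtColor(p['img'],4)[250:400,220:420]; cv2.imwrite('pics/c6.png',cv2.resize(a,None,fx=4,fy=4,interpolation=3))
x=R0.apply([1,0,0])
s=telemetry.get_state()['eef_pos']
print('B',proj(p,B+[0,0,10]))
for ret in (0,3,6,13):
  for sg in (1,-1):
   for along in (11,-11):
    print(ret,sg,along,proj(p,s+[0,0,-173.4+ret]+sg*x*21.25+along*d).round(1), proj(p,s+[0,0,-173.4+ret]+sg*x*42.5+along*d).round(1))
E
```

```text
t 6.75 pos [ 502.5 -211.4  276. ] rot [-90.    0.  -11.5] f [ 0.5  0.5 -0.9] tq [-0.01  0.01  0.04] w 0.501
B [318.63178174 341.42473321]
0 1 11 [361.8 332.1] [405.  332.2]
0 1 -11 [363.8 292.1] [408.9 292.1]
0 -1 11 [275.5 332.1] [232.3 332.1]
0 -1 -11 [273.6 292. ] [228.4 292. ]
3 1 11 [362.6 335.7] [406.5 335.7]
3 1 -11 [364.6 295.1] [410.6 295.1]
3 -1 11 [274.8 335.7] [230.8 335.7]
3 -1 -11 [272.7 295. ] [226.8 295. ]
6 1 11 [363.4 339.4] [408.  339.4]
6 1 -11 [365.5 298.2] [412.3 298.2]
6 -1 11 [274.  339.4] [229.3 339.4]
6 -1 -11 [271.9 298.2] [225.  298.2]
13 1 11 [365.3 348.6] [411.9 348.6]
13 1 -11 [367.6 306. ] [416.5 306. ]
13 -1 11 [272.  348.6] [225.4 348.6]
13 -1 -11 [269.7 306. ] [220.8 305.9]
```

View pics/c6.png

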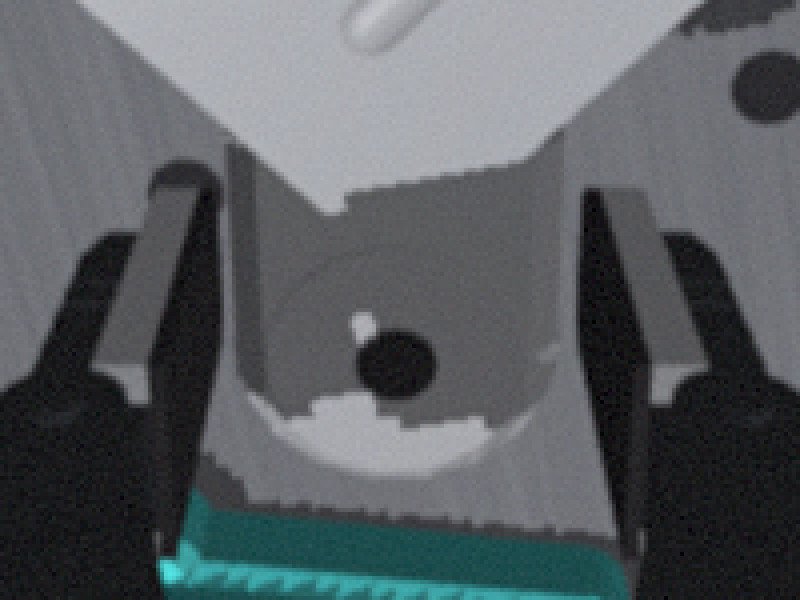

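```bash
python3 - <<'E'
from h import *
env.servo_line([G[0],G[1],272],vel=40); env.wait(0.1); st()
claw.grip(0.0,effort=110); env.wait(0.2); st()
p=capture('wrist');save(p,'w5')
E
```

```text
t 7.15 pos [ 502.5 -211.4  271.9] rot [-8.999e+01  1.000e-02 -1.150e+01] f [ 0.1 -0.6  0.4] tq [ 0.01 -0.    0.01] w 0.5
t 7.59 pos [ 502.3 -211.3  272.5] rot [-9.001e+01  2.000e-02 -1.148e+01] f [-1.5  0.9  5.3] tq [0.13 0.43 0.06] w 0.396
```

View pics/w5.png

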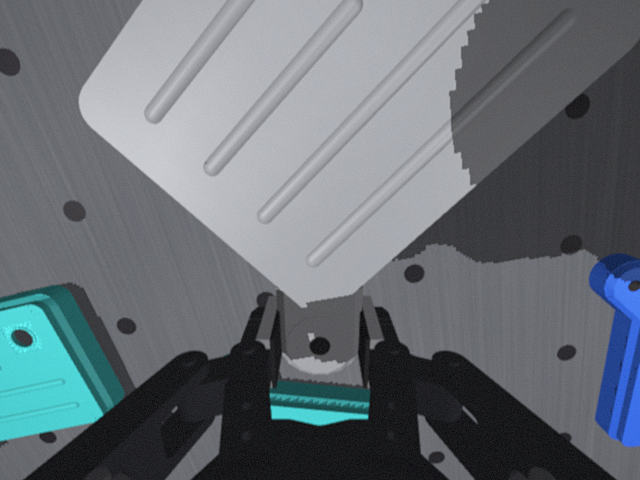

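```bash
python3 - <<'E'
from h import *
P0=np.array([G[0],G[1],272.])
for a in (1,2.2,3.5,4.8,6.1,7.4,8.6):
    r=Ro.from_rotvec(np.radians(a)*u); X=F+r.apply(P0-F); e=(r*R0).as_euler('xyz',degrees=True)
    env.servo_line(X.tolist(),rot=e.tolist(),vel=30); st()
env.wait(0.2)
p=capture('wrist');save(p,'w6');s=capture('scene');save(s,'s6')
cv2.imwrite('pics/c7.png',cv2.resize(cv2.cvtColor(s['img'],4)[200:340,200:380],None,fx=4,fy=4,interpolation=3))
st()
E
```

```text
t 7.94 pos [ 503.  -208.2  275.6] rot [-9.103e+01  2.000e-02 -1.146e+01] f [-2.6 -0.8  1.6] tq [-0.04  0.28 -0.02] w 0.391
t 8.28 pos [ 503.9 -204.1  279.5] rot [-9.217e+01  1.000e-02 -1.147e+01] f [-0.2  2.9 -0.8] tq [0.56 0.01 0.17] w 0.395
t 8.62 pos [ 504.7 -200.2  283.9] rot [-9.348e+01  1.000e-02 -1.148e+01] f [ 0.7  4.4 -3.1] tq [ 0.82 -0.06  0.11] w 0.394
t 8.97 pos [ 505.5 -196.3  288. ] rot [-9.477e+01  1.000e-02 -1.149e+01] f [ 0.5  5.  -2.3] tq [0.96 0.04 0.2 ] w 0.396
t 9.32 pos [ 506.5 -192.4  292.3] rot [-9.609e+01 -2.000e-02 -1.149e+01] f [-0.   4.4 -2.4] tq [ 0.74 -0.06  0.12] w 0.391
t 9.68 pos [ 507.5 -188.3  296.7] rot [-9.747e+01 -5.000e-02 -1.147e+01] f [-0.4  1.2 -2.5] tq [ 0.26  0.02 -0.02] w 0.392
t 10.01 pos [ 508.3 -184.1  300.3] rot [-9.865e+01 -4.000e-02 -1.146e+01] f [ 0.2 -1.4 -2.4] tq [-0.03 -0.02 -0.07] w 0.393
t 10.31 pos [ 508.1 -184.2  300. ] rot [-9.861e+01 -1.000e-02 -1.151e+01] f [ 0.7 -0.8 -1.4] tq [-0.03 -0.07 -0.08] w 0.394
```

View pics/w6.png

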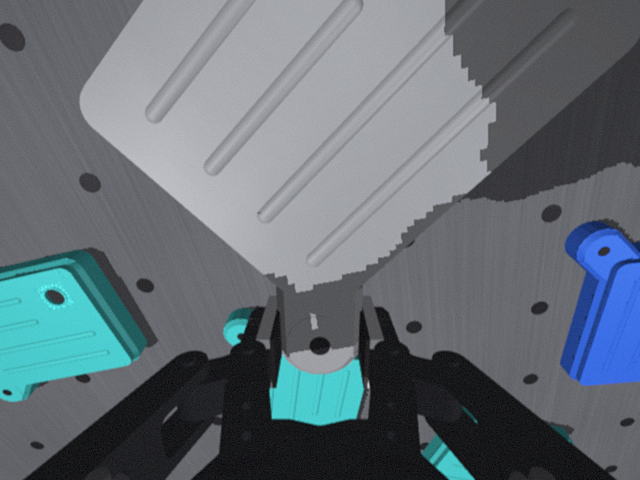

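View pics/c7.png

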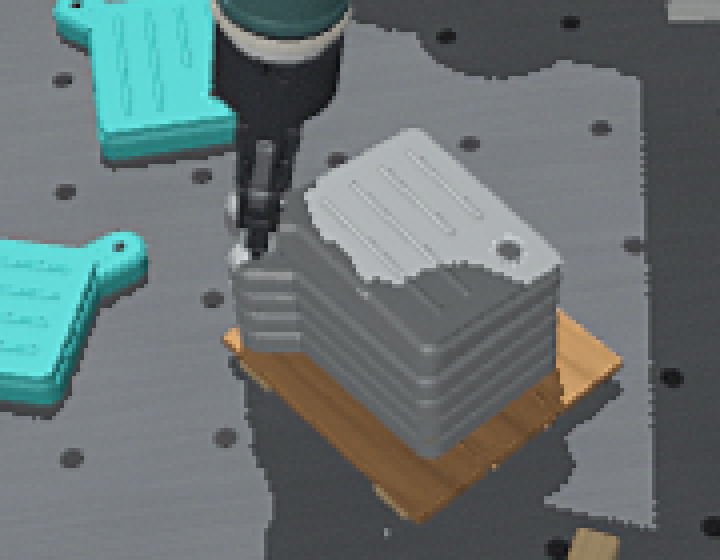

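```bash
python3 - <<'E'
from h import *
s0=telemetry.get_state()['eef_pos']
P0=np.array([G[0],G[1],272.]);r=Ro.from_rotvec(np.radians(8.6)*u); X=F+r.apply(P0-F)
e=(r*R0).as_euler('xyz',degrees=True)
env.servo_line((X+[0,0,6]).tolist(),rot=e.tolist(),vel=20); st()
env.servo_line((X+[0,0,25]).tolist(),rot=e.tolist(),vel=40); st()
env.servo_line((X+[0,0,110]).tolist(),rot=e.tolist(),vel=100); env.wait(.2);st()
p=capture('wrist');save(p,'w7');s=capture('scene');save(s,'s7')
cv2.imwrite('pics/c8.png',cv2.resize(cv2.cvtColor(s['img'],4)[180:340,200:380],None,fx=3.6,fy=3.6,interpolation=3))
E
```

```text
t 10.76 pos [ 508.  -183.9  306. ] rot [-98.6   0.  -11.5] f [ 0.6 -0.4 -3.4] tq [-0.13  0.04  0.02] w 0.392
t 11.38 pos [ 508.1 -184.   325.1] rot [-9.86e+01 -2.00e-02 -1.15e+01] f [-0.5  0.3 -2.6] tq [-0.16  0.09 -0.05] w 0.395
t 12.58 pos [ 507.9 -183.9  409.2] rot [-9.858e+01  8.000e-02 -1.150e+01] f [ 0.4 -0.1 -3.3] tq [-0.14  0.05 -0.04] w 0.394
```

View pics/w7.png

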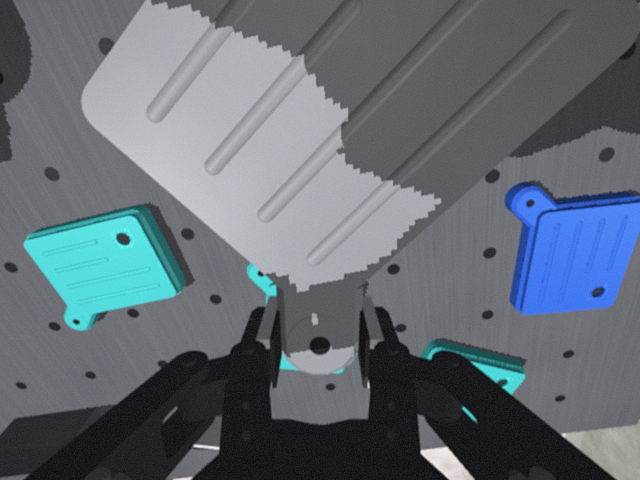

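View pics/c8.png

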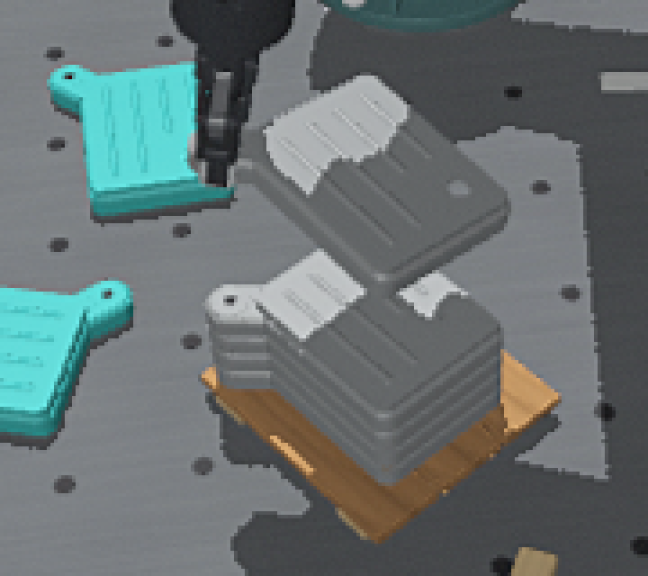

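```bash
python3 - <<'E'
from h import *
P0=telemetry.get_state()['eef_pos']
env.movep([505,-170,385],[-90,0,YAW]); env.wait(.2); st()
s=capture('scene');t=capture('top');save(s,'s9');save(t,'t9')
W=np.array([543.8,240.9,240])
def ov(p,x,y,w,h,f,n,W):
    im=cv2.resize(cv2.cvtColor(p['img'],4)[y:y+h,x:x+w],None,fx=f,fy=f,interpolation=cv2.INTER_NEAREST); raw=im.copy()
    q=lambda X:tuple(int(v) for v in ((proj(p,X)-[x,y]+.5)*f))
    for z,r in ((240,1.2),(256,8.5),(279,11.5),(300,13.5)):
        pts=np.array([q(W+[r*np.cos(a),r*np.sin(a),z-240]) for a in np.linspace(0,6.28,30)]); cv2.polylines(im,[pts],True,(0,255,0),1)
    cv2.imwrite('pics/'+n+'.png',cv2.hconcat([raw,im]))
ov(s,420,150,60,75,6,'o1',W); ov(t,195,185,50,45,8,'o2',W)
E
```

```text
t 13.18 pos [ 505.5 -170.3  385.7] rot [-9.009e+01 -9.000e-02 -1.148e+01] f [ 0.  -0.2 -3.8] tq [-0.25  0.07  0.01] w 0.395
```

View pics/o1.png

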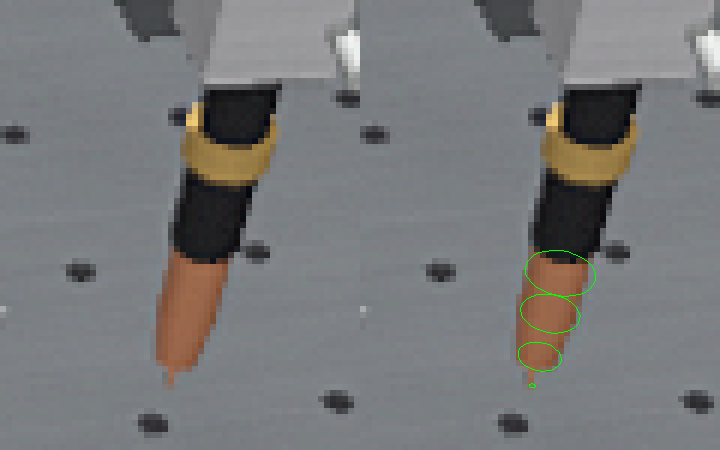

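View pics/o2.png

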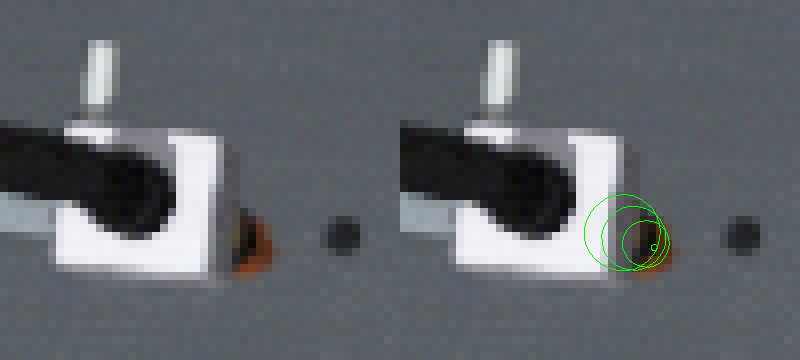

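View pics/s9.png

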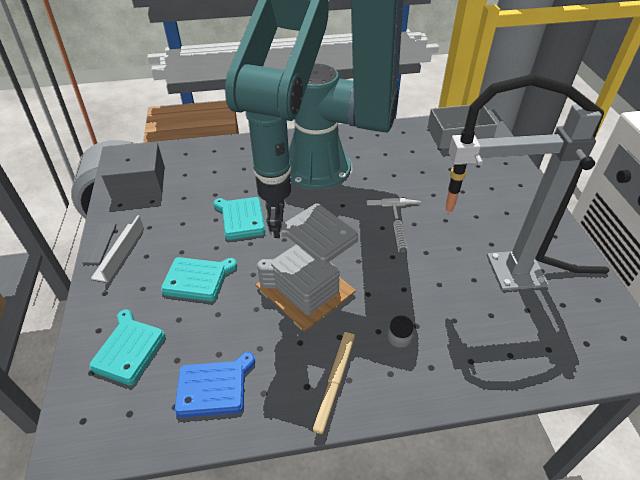

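View pics/t9.png

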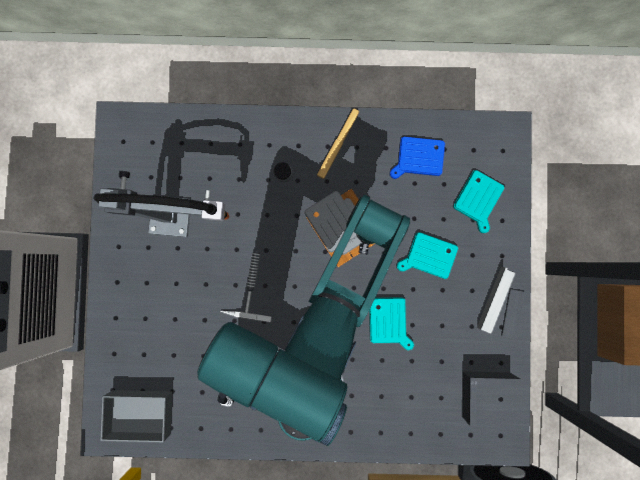

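```bash
python3 - <<'E'
import cv2
a=cv2.imread('pics/s9.png')[195:260,280:370]; b=cv2.imread('pics/t9.png')[185:255,295:385]
a=cv2.resize(a,(720,520),interpolation=3)[:, :400+320];b=cv2.resize(b,(720,560),interpolation=3)
cv2.imwrite('pics/c9.png',a);cv2.imwrite('pics/c10.png',b)
E
cat >> h.py <<'E'
def relhole(obs): pass
E
python3 - <<'E'
import sys; sys.path.insert(0,'.')
E
```

View pics/c9.png

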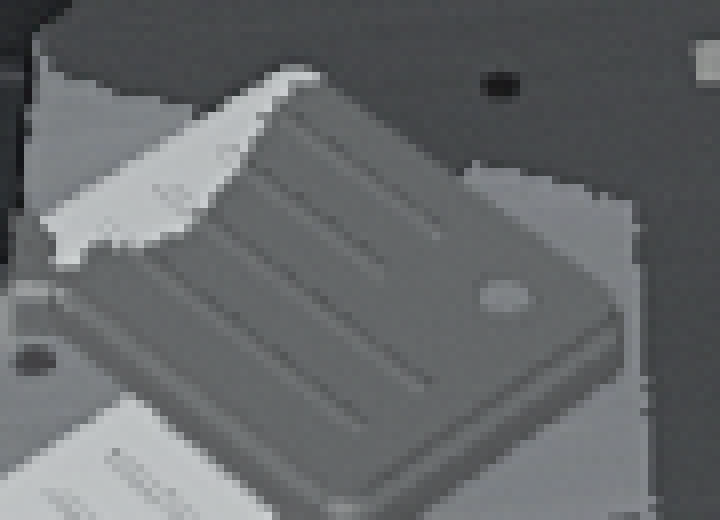

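View pics/c10.png

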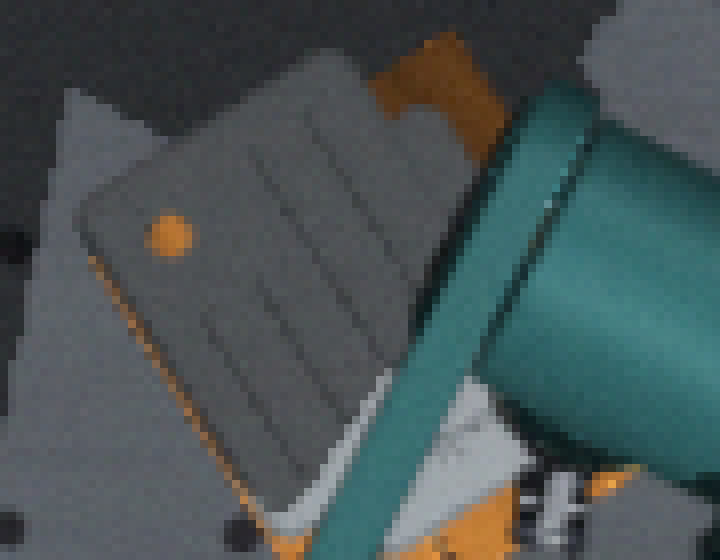

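```bash
python3 - <<'E'
from h import *
s=capture('scene');t=capture('top');e=telemetry.get_state()['eef_pos']
P=tri([(s,(342.6,231.6)),(t,(315.75,214.0))]);print('tri',P,P-e,proj(s,P),proj(t,P))
pred=e+(Hole-np.array([502.4,-211.3,272.3]));print('pred',pred,'scene-at-predz',atz(s,(342.6,231.6),pred[2]),'top',atz(t,(315.75,214.0),pred[2]))
# check level: far panel corner etc via ribs? project panel corners
off=pred-Hole
for k in ((75,60,10),(75,-60,10),(-75,60,10),(-75,-60,10)):
    print(k,proj(s,C+off+Rz.apply(k)).round(1),proj(t,C+off+Rz.apply(k)).round(1))
W=tri([(s,(448.0,213.7))]+[]) if 0 else None
for yy in (90.,):
    q=solve_ik([490,90,371],[-90,0,YAW]);print(q)
E
```

```text
tri [554.90911057 -21.66068002 233.85150423] [  49.68182038  148.36156765 -151.58484136] [342.3788724  231.60342842] [315.57776756 213.96396631]
pred [556.40931549 -18.32274397 239.1363456 ] scene-at-predz [560.09810797 -22.27278273 239.1363456 ] top [554.33848692 -22.28055016 239.1363456 ]
(75, 60, 10) [361.3 233. ] [301.1 209.9]
(75, -60, 10) [324. 259.] [335.4 188.5]
(-75, 60, 10) [318.2 201.7] [328.1 252.8]
(-75, -60, 10) [281.2 224.7] [362.4 231.2]
[  2.45829568  14.28155486 101.29772221   0.          64.42072293
  13.95829568]
```

```bash
python3 - <<'E'
from h import *
env.servo_line([500,-60,361],vel=150)
env.servo_line([493.1,50,361],vel=120)
env.servo_line([493.1,92.1,361],vel=60);env.wait(.4); st()
s=capture('scene');t=capture('top');w=capture('wrist');save(s,'s10');save(t,'t10');save(w,'w10')
cv2.imwrite('pics/c11.png',cv2.resize(cv2.cvtColor(s['img'],4)[150:250,400:500],None,fx=6,fy=6,interpolation=3))
cv2.imwrite('pics/c12.png',cv2.resize(cv2.cvtColor(t['img'],4)[170:240,190:290],None,fx=8,fy=8,interpolation=3))
E
```

```text
t 16.6 pos [493.1  91.9 361. ] rot [-90.     0.   -11.52] f [ 0.1 -0.5 -2.4] tq [-0.33  0.08  0.  ] w 0.394
```

View pics/c11.png

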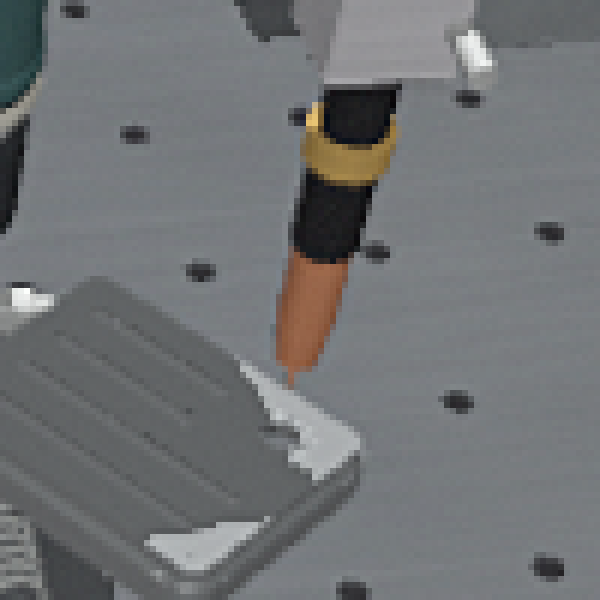

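View pics/c12.png

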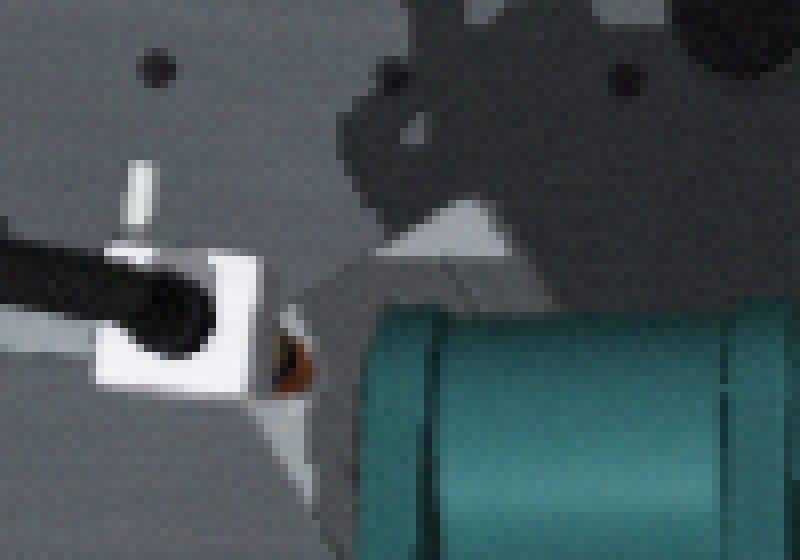

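View pics/s10.png

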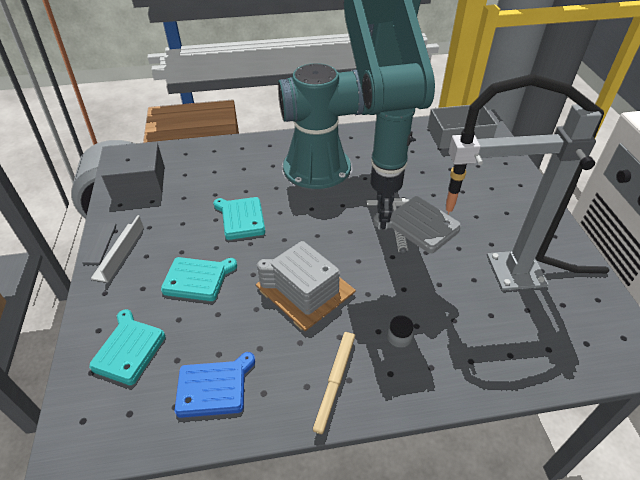

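View pics/w10.png

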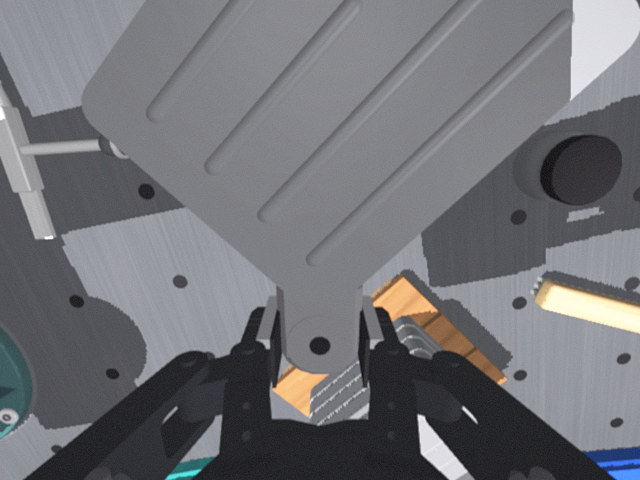

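```bash
python3 - <<'E'
from h import *
s=capture('scene');t=capture('top');e=telemetry.get_state()['eef_pos']
for off in ([49.7,148.4,-151.6],(Hole-np.array([502.4,-211.3,272.3]))):
    h=e+off; q=proj(s,h); print('hole',h.round(1),q.round(1),'crop',((q+.5-[400,150])*6).round(0))
for W in ([543.8,240.9,240],[542.5,240.5,240],[541.5,240.5,240]):
  q=proj(s,W); print('wire',((q+.5-[400,150])*6).round(0))
  q=proj(s,np.array(W)-[0,0,30]); print('under',((q+.5-[400,150])*6).round(0))
im=cv2.cvtColor(s['img'],4)[200:240,425:475]; cv2.imwrite('pics/c13.png',cv2.resize(im,None,fx=14,fy=14,interpolation=3))
im=cv2.cvtColor(t['img'],4)[200:230,215:250]; cv2.imwrite('pics/c14.png',cv2.resize(im,None,fx=16,fy=16,interpolation=0))
E
```

```text
hole [542.8 240.5 209.4] [445.7 222.6] crop [277. 439.]
hole [544.3 243.8 214.7] [447.5 221.3] crop [288. 431.]
wire [292. 386.]
under [279. 439.]
wire [290. 384.]
under [277. 437.]
wire [289. 382.]
under [276. 435.]
```

View pics/c13.png

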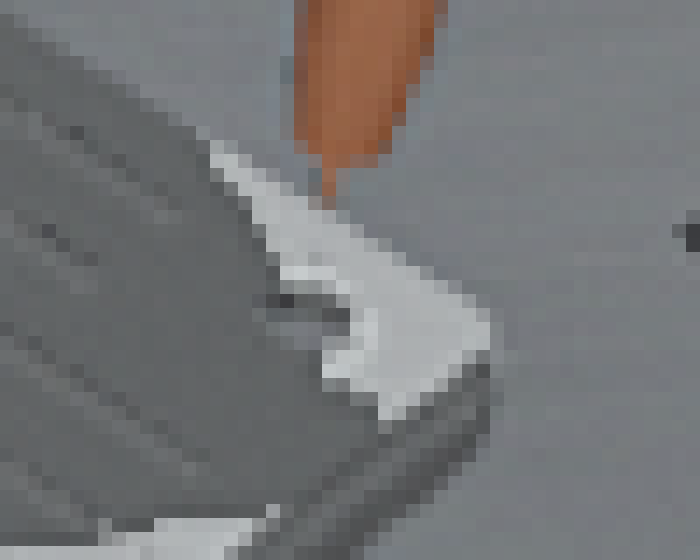

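View pics/c14.png

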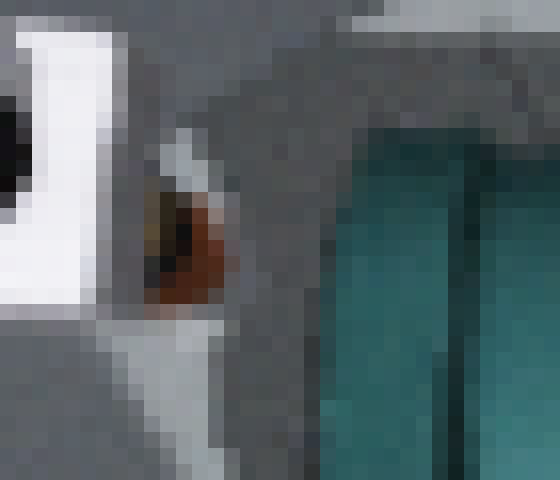

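```bash
python3 - <<'E'
from h import *
env.servo_line([492.3,91.2,374],vel=25);env.wait(.5); st()
s=capture('scene');w=capture('wrist');save(w,'w11')
im=cv2.cvtColor(s['img'],4)[195:235,425:475]; cv2.imwrite('pics/c15.png',cv2.resize(im,None,fx=14,fy=14,interpolation=3))
for W in ([543.8,240.9,240],[541.5,240.5,240]):
  for g in (5,10,15,20,25): print(g,((proj(s,np.array(W)-[0,0,g])+.5-[425,195])*14).round(0))
c=capture('top');save(c,'t11');save(s,'s11')
E
```

```text
t 18.02 pos [492.3  91.2 373.9] rot [-9.00e+01  1.00e-02 -1.15e+01] f [ 0.4 -0.7 -3.8] tq [-0.3   0.07  0.03] w 0.395
5 [327. 291.]
10 [322. 312.]
15 [316. 333.]
20 [311. 354.]
25 [306. 374.]
5 [320. 283.]
10 [315. 304.]
15 [310. 324.]
20 [305. 345.]
25 [300. 366.]
```

View pics/c15.png

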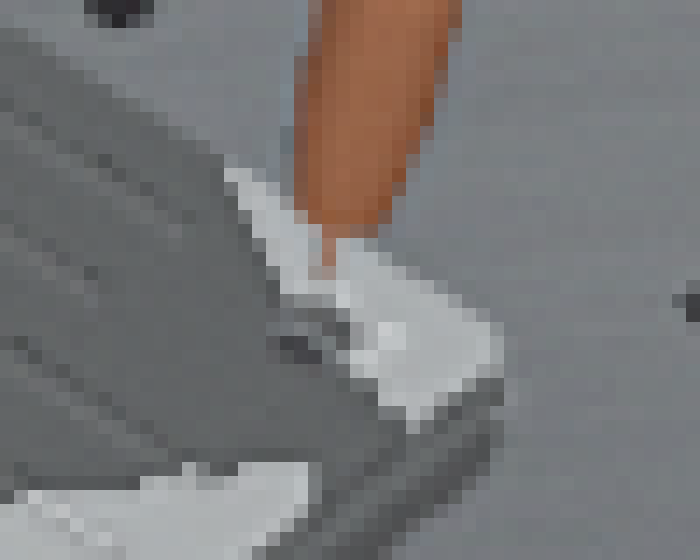

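View pics/s11.png

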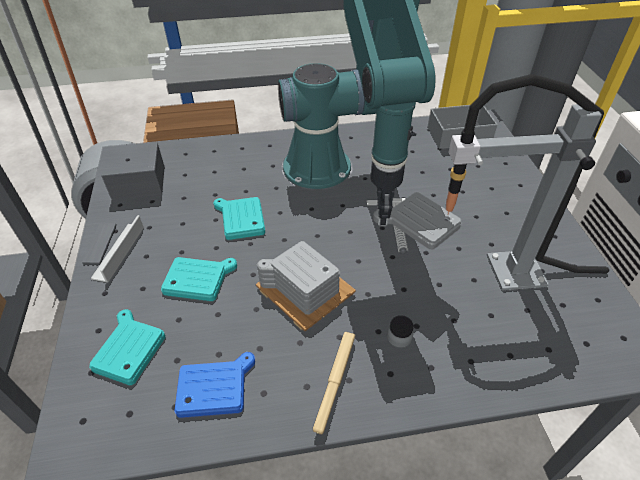

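```bash
python3 - <<'E'
from h import *
t=capture('top')
x0,y0,f=205,190,12
im=cv2.resize(cv2.cvtColor(t['img'],4)[y0:y0+45,x0:x0+60],None,fx=f,fy=f,interpolation=0)
e=telemetry.get_state()['eef_pos']
for off,c in (([49.7,148.4,-151.6],(0,255,0)),([50.2,149.8,-146.5],(255,255,0))):
    h=e+off; pts=np.array([(proj(t,h+[8*np.cos(a),8*np.sin(a),0])+.5-[x0,y0])*f for a in np.linspace(0,6.28,30)]).astype(int); cv2.polylines(im,[pts],True,c,1)
cv2.imwrite('pics/c16.png',im)
E
```

```text
(no output)
```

View pics/c16.png

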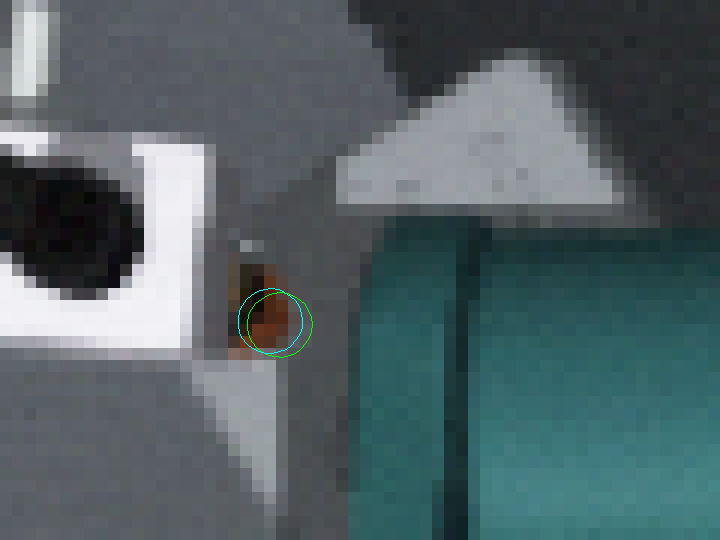

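```bash
python3 - <<'E'
from h import *
st(); print(telemetry.get_state()['joint_vel'].round(2)); ticket.sign_off()
E
```

```text
t 18.23 pos [492.3  91.2 374. ] rot [-90.    0.  -11.5] f [-0.4  0.4 -3.4] tq [-0.25  0.06 -0.01] w 0.393
[-0.06 -0.02 -0.07 -0.06  0.11 -0.11]
the job is handed in; nothing more can be done
```

I peeled the top grey cover off by its corner lug, carried it to the torch, and handed the job in at t ≈ 18 s with the cover still in the gripper under the wire. The sign-off gave no verdict, so the results below are my own checks.

- **Peel:** I tipped the cover 8.6° about the far corner, which raised the lug about 30 mm. The force at the gripper, about half the cover's weight, fitted the far corner still resting on the stack. The camera then showed the cover away alone and the other four still stacked; I did not measure the next cover's position.
- **Alignment at the torch:** the scene and top images put the hole's centre within about 2–3 mm of the wire's axis. The wire end is about 15 mm above it; my height estimates put that at 12–18 mm.
- **Hold:** the tool is vertical and the arm still. The cover had not shifted in the grip in the last wrist picture I viewed, taken just before the final 13 mm rise. I saw no sign of contact with the torch; the force reading is the cover's weight only.
- **Disagreement:** triangulating from the scene and top cameras put the hole about 5 mm lower and 3 mm nearer the gripper than the wrist view plus the stated dimensions. That could be calibration error or about 2° of sag. I aimed between the two, and both lie well within the limits.

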